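Wind and lock the strap tensioner in its carton

TASK

The spring-powered strap tensioner in the open-topped carton has to leave wound and locked. Fold both long carton flaps outward, well past upright, then wind the winged key clockwise in several part turns until the black pointer on the hood stands between the two prongs of the steel fork, and finally slide the locking catch fully home against its stop. Do not shift the fork, and leave the other things on the bench where they are.

Things in the scene. Friction and masses are not known exactly. Their poses are not given: they have to be found in the camera images.
- carton: Cardboard carton with a grey spring tensioner inside, both fixed to the bench. Origin on the bench under the key's axis; x away from the robot, y left, z up (yaw varies). In this frame (mm) the 4 mm walls are centred on x = -113 and +93, y = -92 and +92, rim at z = 140; end flaps hang outside the x walls. The tensioner's flat deck is at z = 70 (x -108 to +62, y -80 to +80).
- hood_edge (a point): middle of the upper front edge of the aluminium hood, at (28, 0, 128) mm in the carton's frame. The hood (x +28 to +86, y -75 to +75, z 112 to 128 mm) roofs over the rear part of the key's sweep: the key's wings pass under it, but a finger from above does not fit there
- flap_left (a joint): angle (rad) of the long cardboard flap on the carton's left (+y) rim: 0 flat shut, 1.57 upright, at most 3.0 folded outward. It starts half raised (0.8 to 1.15), leaving a gap to the other flap for a finger. Lift its edge along its arc while pushing outward: a level push on the low edge jams. 200 mm long, 88 mm from crease to free edge, 4 mm thick; its stiff crease stays at any angle.
- flap_right (a joint): the same for the flap on the right (-y) rim
- flap_left_crease (a point): middle of the left flap's crease (its hinge axis, along the carton's x), at (-10, +92, 142) mm in the carton's frame
- flap_right_crease (a point): middle of the right flap's crease, at (-10, -92, 142) mm in the carton's frame
- flap_left_edge (a point): middle of the left flap's free edge, 88 mm from its crease
- flap_right_edge (a point): middle of the right flap's free edge, 88 mm from its crease
- key (a joint): angle (rad) of the two-winged steel key, growing clockwise seen from above, 0 to 8.5; starts at 0 to 1. Its bar, 110 mm across, 8 thick, z = 79.5 to 104.5 mm, hub 20 in diameter, lies along the carton's y at 0. Push a wing or pinch it. A spring resists with 0.018 Nm per rad; a friction brake (0.19 Nm) holds it where it is left, and it can be turned back.
- key_axis (a point): centre of the key's top, at (0, 0, 106) mm in the carton's frame
- wing_tip (a point): top of the outer end of one wing (the one that points to -y of the carton at key angle 0), 55 mm from the axis
- pointer_tip (a point): top of the tip of the small black pointer (4 mm wide) on the hood. The key drives it: it moves 10 mm to +y of the carton for each rad of key turn. Its far end points towards the fork.
- fork_gap (a point): middle of the gap between the two prongs of the steel fork on the rear of the hood; axes as the carton's. Prongs 24 mm apart between centres along y, 14 mm tall. Its place differs each time; it must not be shifted. The key is wound when the pointer's tip is level with this point along y, within 7.5 mm. It starts 38 to 66 mm to +y of the pointer.
- catch (a joint): travel (m) of the locking catch along the carton's +y: 0 unlocked, 0.040 fully home against its dark stop block. It starts at 0 to 0.008, slides with 2.5 N and stays where it is left.
- catch_top (a point): middle of the top of the catch's dark upright tab (24 mm in x, 12 mm in y, 30 mm tall), which slides along the deck near the carton's -x wall; at travel 0 at (-82, -19, 102) mm in the carton's frame.
- screwdriver: bystander, to be left alone: a 190 mm screwdriver lying on the bench beside the carton
- wrench: bystander, to be left alone: a 170 mm steel wrench lying on the bench beside the carton
- spool: bystander, to be left alone: an empty black spool, 110 mm across, 60 mm tall
- mug: bystander, to be left alone: a white mug, 80 mm across, 90 mm tall
- oil_bottle: bystander, to be left alone: a white plastic oil bottle, 56 mm across, 150 mm tall
- tape_measure: bystander, to be left alone: a grey tape measure, 70 x 38 x 66 mm
- buckle_tray: bystander, to be left alone: an empty grey open tray, 160 x 110 x 45 mm

How it is judged:
On the way, in this order (a step that is already met when the one before it is completed fails the run):
1. both long flaps are folded outward (each beyond 1.8 rad) (value of joint each of flap_left, flap_right above 1.8 rad), for 0.2 s.
2. the key is wound so that the pointer stands between the fork's prongs (within 7.5 mm of the middle), the catch not yet pushed home (y of pointer_tip in the frame of fork_gap between -0.0075 and 0.0075 m and value of joint catch below 0.03 m), for 0.3 s.
3. the catch is slid fully home (value of joint catch above 0.035 m), for 0.2 s.
At the end, for the whole second after the job is handed in: Both long flaps stand folded outward beyond 1.8 rad, the pointer's tip is within 7.5 mm of the middle of the fork's gap (along the carton's y), the key is at rest and the catch is within 5 mm of fully home (all of step 1 and y of pointer_tip in the frame of fork_gap between -0.0075 and 0.0075 m and value of joint catch above 0.035 m and velocity of joint key between -0.05 and 0.05 rad/s); the robot touches nothing.
It fails at once if the fork is shifted by more than 3 mm (distance of fork_gap from where it was at the start of the episode above 0.003 m).
It fails at once if something else on the bench is displaced by more than 30 mm (distance of any of screwdriver, wrench, spool, mug, oil_bottle, tape_measure, buckle_tray from where it was at the start of the episode above 0.03 m).
It also fails if it takes over 61 s, if anything falls off the work surface, if the arm or the gripper's body presses on something with over 40 N, if the wrist force passes 120 N, or if a joint passes its speed limit or range.

ROBOT

A 6-joint arm with a two-finger parallel gripper is mounted at the origin on the work surface. World frame = base frame: x ahead of the robot, y to its left, z up, the work surface at z = 0. Lengths are in m, angles in rad, forces in N, time in s.
With the tool pointing down it reaches from about 0.3 to 0.775 m from the base axis. Payload 14.6 kg.
Tool frame: the origin (TCP) lies at the very end of the fingers, on their centre line; the grasp point (between the pads) lies manip.hold_point_z behind it (manip.hold_point_z is the distance from the TCP to the grasp point, in m); z points along the fingers, y is the line along which they close (so a half turn about z gives the same grasp; the last joint's range is limited). The gripper opens to 94 mm and grips with 3 to 60 N. Pads are 16 mm wide; open, the fingers measure 119 mm over their backs; the gripper's body (75 mm by 177 mm) begins 78 mm behind the grasp point.
Start: joints at [1.167, 0.3, 1.521, -0, 1.321, -0.067], TCP at [0.182, 0.519, 0.205] pointing down, gripper open.
Joint ranges: [-3.03, 3.03], [-0.79, 2.21], [0.23, 2.52], [-1.04, 4.18], [0, 3.07], [-2.55, 2.55]. Speed limits (rad/s): [2.22, 2.22, 2.57, 3.14, 3.14, 3.14].

INTERFACE

Orientations are given as a unit quaternion [x, y, z, w].
In Python, from cell import manip gives the robot as it stands. The module is installed in compiled form; this text tells all that it offers.
- The arm moves only by the tool servo_tool, never from a script. Its argument "targets" is text: rows parted by semicolons, each of 6 numbers parted by spaces: the shift along the tool's x, y, z in units of 4 cm (1.0 is 4 cm), then the turn, a rotation vector about the tool's x, y, z in units of 0.12 rad (1.0 is 0.12 rad). In form: x y z rx ry rz; .... A call has 1 to 5 rows; each row shifts and turns the commanded pose from where the row before left it, along the tool's axes as they then stand; what a row does not reach is not made up. A row lasts 1/12 s, in which the tool goes at most 41.7 mm and 7.16 degrees, less where a joint would pass 70% of its speed; a pose out of reach is approached as far as the arm can. A call with a number of a shift or a turn outside -1 to 1 is refused whole. A call with a gripper value outside its range is refused whole. "claw" is the opening, from -1 (shut) to 1 (fully open), set as the call begins (left out, the last holds). The fingers move at their own pace and stop on an object; "force" is the grip in N (left out, the last holds). Time passes only in rows, so rows that do not move let the fingers close. It gives the time, the measured TCP pose, the force, the opening and the grip force at its end, in the units of the state.
- manip.get_state(): the state, without advancing time (a new reading comes with each control period).
- manip.get_image(name): name is "scene" or "side" or "wrist"; returns the picture (400x640x3 uint8, red, green, blue); there is no depth.
- manip.calibration(name): a dict with "camera_matrix" (3x3 intrinsics, pixels), "xyz" and "rotation" of the camera in the world; the wrist camera has in their place "hand_eye" (4x4, takes a point from camera to tool coordinates, whose origin is the TCP and whose axes are the flange's). Camera axes: x right, y up, looking along -z (the intrinsics and any distortion apply to the point x, -y, -z); pixel columns grow to the right and rows downward; lengths in m; the calibration is good to about 2 mm. A picture is of the moment at which its call begins: read the wrist's pose just before it. calibration takes no time and is no camera call.
- manip.job_done(): hands the job in; it is judged then, once.
The state is a dict: "clock": time; "joints": joint angles; "qvel": joint speeds; "tau": joint torques, N m; "tcp_pos": TCP position; "tool_rot": TCP orientation; "force": force on the tool from outside, world axes, zero at the start; "moment": the same for the moment, N m; "gripper_width": opening from 0.0 (shut) to 1.0 (fully open); "grasp_force": force on a finger pad.
Only numpy, scipy, OpenCV 4.12 (cv2) and the standard library are available. Lean on these libraries where they do the work, as an engineer would, in place of code of your own. Each camera call takes 0.05 s, during which the arm holds its last target. There are 200 camera calls.

## Working session

There is one attempt and no reset: what is moved stays moved. The work goes in short steps, Python scripts to look and compute and a tool call to move; the robot and the scene stay as the last step left them, time stands still between calls to the robot, and variables do not carry over. Pictures are saved under pics/ and viewed, at most 10 in all, crops included, and the job is handed in when it is done.

Besides the shell and the picture viewer there is one more tool, called after ">>>" by a JSON object that holds its "name" and its "arguments", one argument or row to a line. servo_tool: Moves the arm, as the interface text tells. Its arguments: {"type":"object","properties":{"targets":{"type":"string"},"claw":{"type":"number"},"force":{"type":"number"}},"required":["targets"]}

```bash
mkdir -p pics; cat > h.py <<'E'
import numpy as np, cv2
from cell import manip
from scipy.spatial.transform import Rotation as R
def cam(name,st=None):
    c=manip.calibration(name);K=np.array(c["camera_matrix"])
    if "hand_eye" in c:
        H=np.array(c["hand_eye"]);st=st or manip.get_state()
        Rt=R.from_quat(st["tool_rot"]).as_matrix()
        return K,Rt@H[:3,3]+np.array(st["tcp_pos"]),Rt@H[:3,:3]
    r=np.array(c["rotation"]); 
    if r.shape!=(3,3): r=R.from_quat(r).as_matrix()
    return K,np.array(c["xyz"]),r
def ray(C,u,v):
    K,o,r=C;d=np.linalg.inv(K)@[u,v,1];return o,r@(d*[1,-1,-1])
def onz(C,u,v,z):
    o,d=ray(C,u,v);return o+d*(z-o[2])/d[2]
def proj(C,p):
    K,o,r=C;q=(r.T@(np.array(p)-o))*[1,-1,-1];q=K@q;return q[:2]/q[2]
def tri(rs):
    A=0;b=0
    for o,d in rs:
        d=d/np.linalg.norm(d);P=np.eye(3)-np.outer(d,d);A=A+P;b=b+P@o
    return np.linalg.solve(A,b)
def snap(name,f=None):
    C=cam(name);im=manip.get_image(name)[:,:,::-1].copy()
    if f: cv2.imwrite("pics/"+f,im)
    return C,im
E
python3 - <<'E'
from h import *
for n in("scene","side","wrist"):
    C,im=snap(n,n+"0.png");print(n,C[1].round(3),(-C[2][:,2]).round(2),C[0][0,0])
print(manip.calibration("scene").keys(),manip.hold_point_z)
s=manip.get_state();print(s["clock"],s["tool_rot"],s["tcp_pos"],s["gripper_width"])
E
```

```text
scene [1.112 0.95  0.868] [-0.41 -0.7  -0.58] 488.77389671702366
side [ 0.181 -0.727  0.786] [ 0.36  0.71 -0.6 ] 433.65222480697196
wrist [0.101 0.547 0.384] [ 0.27 -0.1  -0.96] 316.2195535236855
dict_keys(['camera_matrix', 'xyz', 'rotation']) 0.0188
0.15 [ 1.67618160e-01  9.85851897e-01 -4.22909898e-04 -1.06854750e-04] [0.18169462 0.51890985 0.20502557] 0.9993482968668328
```

View pics/scene0.png

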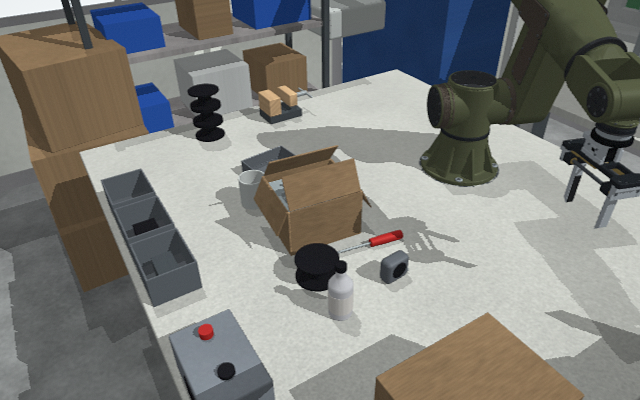

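View pics/side0.png

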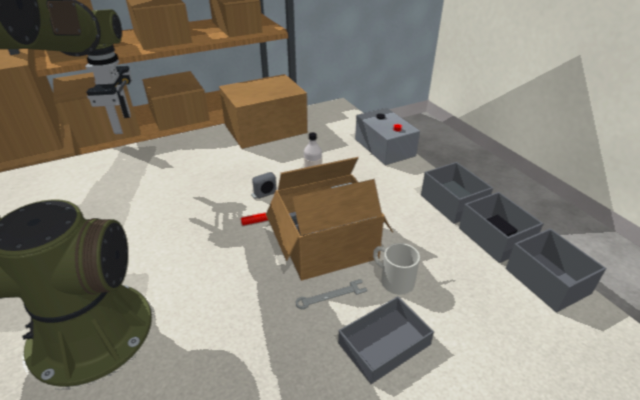

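The scene picture shows the carton around (310,195) with both flaps half raised. In the side picture it is around (330,220), with the spool, bottle, mug, wrench and screwdriver close by. I'll enlarge both views to pick out corners.

```bash
python3 - <<'E'
import cv2,numpy as np
a=cv2.imread("pics/scene0.png")[135:260,240:380];b=cv2.imread("pics/side0.png")[145:290,255:400]
a=cv2.resize(a,None,fx=4,fy=4,interpolation=2);a=a[:, :400] if 0 else a
A=cv2.resize(cv2.imread("pics/scene0.png")[140:255,250:370],(400,383),interpolation=2)
B=cv2.resize(cv2.imread("pics/side0.png")[150:280,262:398],(400,383),interpolation=2)
cv2.imwrite("pics/c.png",np.hstack([A,B]))
E
```

```text
(no output)
```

View pics/c.png

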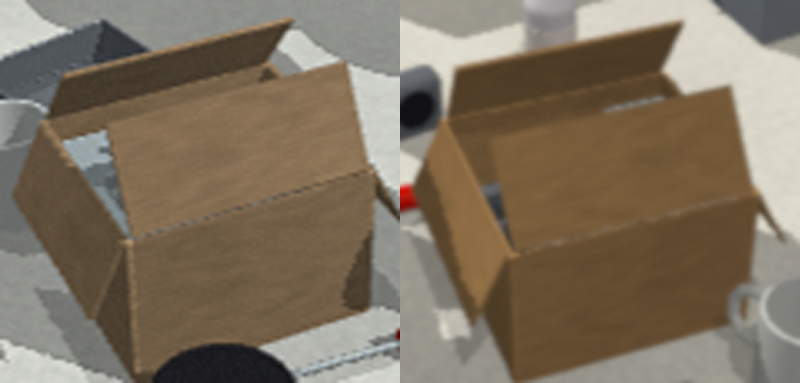

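The crop shows both flaps and their crease lines clearly in both views. I'll triangulate the flap corners.

```bash
cat > fit.py <<'E'
from h import *
S=cam("scene");D=cam("side")
s=lambda u,v:(250+u/3.333,140+v/3.333)
d=lambda u,v:(262+u/2.941,150+v/2.946)
P={ # name: scene px, side px
'LE_r':(s(107,127),d(283,22)),'LE_f':(s(347,63),d(55,67)),
'RE_r':(s(65,75),d(333,88)),'RE_f':(s(293,20),d(95,135)),
'LC_r':(s(133,238),d(265,74)),'LC_f':(s(374,170),d(43,120)),
'RC_r':(s(44,122),d(352,196)),'RC_f':(s(277,66),d(115,254))}
T={k:tri([ray(S,*a),ray(D,*b)]) for k,(a,b) in P.items()}
for k,v in T.items(): print(k,v.round(4),'crease plane',onz(S,*P[k][0],.142).round(3),onz(D,*P[k][1],.142).round(3))
E
python3 fit.py
```

```text
LE_r [0.6791 0.0518 0.2156] crease plane [ 0.629 -0.048  0.142] [0.745 0.151 0.142]
LE_f [0.4817 0.0754 0.2166] crease plane [ 0.408 -0.025  0.142] [0.522 0.18  0.142]
RE_r [ 0.6683 -0.0414  0.2086] crease plane [ 0.621 -0.139  0.142] [0.728 0.037 0.142]
RE_f [ 0.475 -0.013  0.21 ] crease plane [ 0.406 -0.112  0.142] [0.512 0.069 0.142]
LC_r [0.6841 0.0882 0.1392] crease plane [0.683 0.094 0.142] [0.685 0.083 0.142]
LC_f [0.4814 0.1144 0.1389] crease plane [0.483 0.118 0.142] [0.481 0.109 0.142]
RC_r [ 0.6647 -0.0911  0.1361] crease plane [ 0.669 -0.083  0.142] [ 0.66  -0.097  0.142]
RC_f [ 0.4619 -0.0633  0.1361] crease plane [ 0.461 -0.053  0.142] [ 0.464 -0.073  0.142]
```

>>> {"name": "servo_tool", "arguments": {
  "targets": "0 0 -0.5 0 0 1; 0 0 -0.5 0 0 1; 0 0 -0.5 0 0 1; 0 0 -0.5 0 0 1; 0 0 -0.4 0 0 1",
  "claw": -1,
  "force": 30
}}

```text
clock: 0.57
tcp_pos: [0.1818, 0.5191, 0.3028]
tool_rot: [0.454, 0.891, 0.0, -0.0]
force: [0.5, -0.2, -0.3]
gripper_width: 0.682
grasp_force: 0.0
```

>>> {"name": "servo_tool", "arguments": {
  "targets": "0 0 0 0 0 1; 0 0 0 0 0 1; 0 0 0 0 0 1; 0 0 0 0 0 1; 0 0 0 0 0 1"
}}

```text
clock: 0.98
tcp_pos: [0.1817, 0.519, 0.3012]
tool_rot: [0.697, 0.717, -0.0, 0.0]
force: [0.5, -0.1, -0.4]
gripper_width: 0.327
grasp_force: 0.0
```

>>> {"name": "servo_tool", "arguments": {
  "targets": "0 0 0 0 0 1; 0 0 0 0 0 0.4; -0.7 0.7 0 0 0 0; -0.7 0.7 0 0 0 0; -0.7 0.7 0 0 0 0"
}}

```text
clock: 1.4
tcp_pos: [0.254, 0.4234, 0.301]
tool_rot: [0.752, 0.659, -0.0, 0.0]
force: [0.8, -0.5, 0.2]
gripper_width: 0.003
grasp_force: 0.0
```

>>> {"name": "servo_tool", "arguments": {
  "targets": "-0.7 0.7 0 0 0 0; -0.7 0.7 0 0 0 0; -0.7 0.7 0 0 0 0; -0.7 0.7 0 0 0 0; -0.7 0.7 0 0 0 0"
}}

```text
clock: 1.82
tcp_pos: [0.3745, 0.2654, 0.3015]
tool_rot: [0.753, 0.658, 0.0, -0.0]
force: [1.7, 0.2, 0.7]
gripper_width: 0.008
grasp_force: 0.0
```

>>> {"name": "servo_tool", "arguments": {
  "targets": "-0.7 0.7 0 0 0 0; -0.7 0.7 0 0 0 0; -0.7 0.7 0 0 0 0; 0 0 0 0 0 0"
}}

```text
clock: 2.15
tcp_pos: [0.4484, 0.1682, 0.3009]
tool_rot: [0.754, 0.656, -0.001, 0.0]
force: [-0.4, 0.2, -0.5]
gripper_width: 0.004
grasp_force: 0.0
```

>>> {"name": "servo_tool", "arguments": {
  "targets": "-0.67 0.7 0 0 0 0; -0.67 0.7 0 0 0 0; -0.67 0.7 0 0 0 0; -0.67 0.7 0 0 0 0; -0.67 0.7 0 0 0 0"
}}

```text
clock: 2.57
tcp_pos: [0.5674, 0.0197, 0.3013]
tool_rot: [0.753, 0.658, -0.0, -0.0]
force: [-0.5, 0.9, 1.0]
gripper_width: 0.003
grasp_force: 0.0
```

```bash
cat >> h.py <<'E'
O=np.array([.583,.0107,0]);YAW=-.132
CR=R.from_euler('z',YAW).as_matrix()
def c2w(p): return O+CR@np.array(p,float)/1000
def w2c(p): return (CR.T@(np.array(p)-O)*1000).round(1)
E
python3 - <<'E'
from h import *
C,im=snap("wrist","w1.png");print(C[1].round(3),w2c(manip.get_state()["tcp_pos"]))
for p in [(0,0,106),(28,0,128),(28,75,128),(28,-75,128),(-82,-19,102),(-111,90,140),(-111,-90,140),(91,90,140),(91,-90,140)]: print(p,proj(C,c2w(p)).round())
E
```

```text
[0.577 0.103 0.481] [-13.4   2.7 300.1]
(0, 0, 106) [332. 182.]
(28, 0, 128) [357. 187.]
(28, 75, 128) [359. 119.]
(28, -75, 128) [355. 246.]
(-82, -19, 102) [265. 196.]
(-111, 90, 140) [227. 105.]
(-111, -90, 140) [239. 262.]
(91, 90, 140) [422. 105.]
(91, -90, 140) [408. 262.]
```

View pics/w1.png

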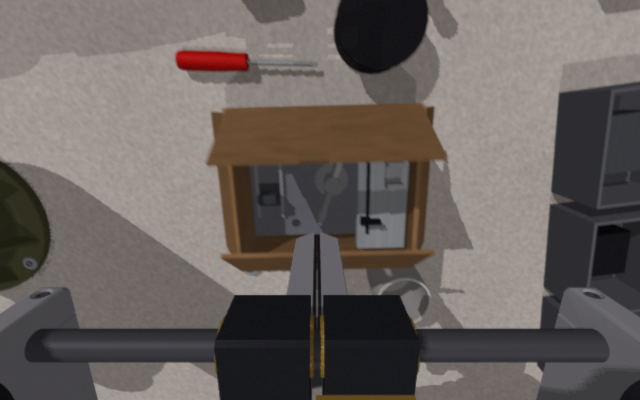

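The flap gap is open. The key hub is at (332,182), where the model predicts it. One wing points down to (320,220), the pointer is at about (371,222) and the fork at about (395,172). Next I'll fold the left flap.

>>> {"name": "servo_tool", "arguments": {
  "targets": "0 0 1 0 0 0; 0 0 1 0 0 0; 0 0 1 0 0 0; 0.5 0 0 0 0 0; 0.3 0 0 0 0 0"
}}

```text
clock: 3.03
tcp_pos: [0.57, 0.0539, 0.1792]
tool_rot: [0.753, 0.658, -0.002, -0.001]
force: [-0.0, -0.3, 1.6]
gripper_width: 0.006
grasp_force: 0.5
```

>>> {"name": "servo_tool", "arguments": {
  "targets": "0.3 0 -0.18 0 0 0; 0.32 0 -0.18 0 0 0; 0.3 0 -0.06 0 0 0; 0.32 0 -0.06 0 0 0; 0 0 0 0 0 0"
}}

```text
clock: 3.45
tcp_pos: [0.5781, 0.1044, 0.202]
tool_rot: [0.752, 0.659, 0.001, 0.0]
force: [-0.1, -0.4, -0.2]
gripper_width: 0.004
grasp_force: 0.0
```

```bash
python3 -c "
from h import *
s=manip.get_state();print(w2c(s['tcp_pos']),s['force'])"
```

```text
[-17.2  92.2 202. ] [-0.09830164 -0.37788688 -0.24399556]
```

>>> {"name": "servo_tool", "arguments": {
  "targets": "0.25 0 0.05 0 0 0; 0.25 0 0.1 0 0 0; 0.25 0 0.2 0 0 0; 0.25 0 0.2 0 0 0; 0.25 0 0.2 0 0 0"
}}

```text
clock: 3.87
tcp_pos: [0.5842, 0.1525, 0.1692]
tool_rot: [0.753, 0.658, -0.0, -0.0]
force: [-0.5, -0.7, 0.4]
gripper_width: 0.004
grasp_force: 0.3
```

>>> {"name": "servo_tool", "arguments": {
  "targets": "0.2 0 0.15 0 0 0; 0.2 0 0.15 0 0 0; 0 0 0 0 0 0"
}}

```text
clock: 4.12
tcp_pos: [0.586, 0.1689, 0.1569]
tool_rot: [0.753, 0.659, -0.001, -0.001]
force: [-0.3, 0.3, -0.5]
gripper_width: 0.005
grasp_force: 0.0
```

```bash
python3 -c "
from h import *
s=manip.get_state();print(w2c(s['tcp_pos']),s['force']);snap('side','s2.png');snap('scene','s3.png')
A=cv2.imread('pics/scene0.png');a=cv2.imread('pics/s3.png')[130:260,230:390];b=cv2.imread('pics/s2.png')[130:290,240:400]
cv2.imwrite('pics/c2.png',np.hstack([cv2.resize(a,(400,325)),cv2.resize(b,(400,325))]))"
```

```text
[-17.9 157.2 156.9] [-0.34439829  0.29484491 -0.45145456]
```

View pics/c2.png

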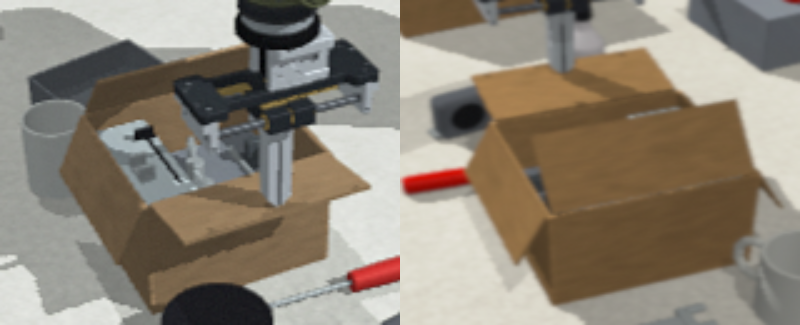

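The left flap lies well outward. Next is the right one, done the same way mirrored.

>>> {"name": "servo_tool", "arguments": {
  "targets": "0 0 -1 0 0 0; 0 0 -1 0 0 0; -0.4 0 -0.4 0 0 0; -1 0 0 0 0 0; -1 0 0 0 0 0"
}}

```text
clock: 4.63
tcp_pos: [0.5736, 0.0716, 0.2564]
tool_rot: [0.752, 0.659, 0.001, 0.001]
force: [1.0, -1.0, -0.4]
gripper_width: 0.006
grasp_force: 0.0
```

>>> {"name": "servo_tool", "arguments": {
  "targets": "-1 0 0 0 0 0; -0.4 0 0.4 0 0 0; 0 0 0.9 0 0 0; 0 0 0.6 0 0 0; 0 0 0 0 0 0"
}}

```text
clock: 5.05
tcp_pos: [0.5641, 0.016, 0.1746]
tool_rot: [0.753, 0.658, -0.002, -0.002]
force: [-0.2, 0.2, -1.2]
gripper_width: 0.002
grasp_force: 0.0
```

```bash
python3 -c "
from h import *
s=manip.get_state();print(w2c(s['tcp_pos']),s['force'])"
```

```text
[-19.4   2.8 174.6] [-0.15888398  0.21544407 -1.24890456]
```

>>> {"name": "servo_tool", "arguments": {
  "targets": "-0.4 0 0 0 0 0; -0.35 0 -0.1 0 0 0; -0.3 0 -0.22 0 0 0; -0.32 0 -0.2 0 0 0; -0.3 0 -0.12 0 0 0"
}}

```text
clock: 5.47
tcp_pos: [0.5576, -0.0507, 0.2069]
tool_rot: [0.753, 0.658, 0.001, 0.001]
force: [0.6, 1.2, -1.3]
gripper_width: 0.003
grasp_force: 0.3
```

>>> {"name": "servo_tool", "arguments": {
  "targets": "-0.32 0 -0.05 0 0 0; -0.3 0 0 0 0 0; -0.28 0 0.1 0 0 0; -0.28 0 0.2 0 0 0; -0.28 0 0.2 0 0 0"
}}

```text
clock: 5.88
tcp_pos: [0.5491, -0.1083, 0.1852]
tool_rot: [0.753, 0.658, -0.0, -0.0]
force: [1.5, 1.2, 0.1]
gripper_width: 0.008
grasp_force: 0.4
```

>>> {"name": "servo_tool", "arguments": {
  "targets": "-0.28 0 0.2 0 0 0; -0.25 0 0.2 0 0 0; -0.25 0 0.2 0 0 0; 0 0 0 0 0 0"
}}

```text
clock: 6.22
tcp_pos: [0.5442, -0.1397, 0.16]
tool_rot: [0.753, 0.658, -0.001, -0.001]
force: [0.2, -0.2, 0.7]
gripper_width: 0.005
grasp_force: 0.0
```

```bash
python3 -c "
from h import *
s=manip.get_state();print(w2c(s['tcp_pos']),s['force'])"
```

```text
[ -18.7 -154.2  160. ] [ 0.21852362 -0.15243889  0.7189714 ]
```

>>> {"name": "servo_tool", "arguments": {
  "targets": "0 0 -1 0 0 0; 0 0 -1 0 0 0; 0.7 0 -0.7 0 0 0; 0.7 0 0 0 0 0; 0 0 0 0 0 0"
}}

```text
clock: 6.63
tcp_pos: [0.5536, -0.0793, 0.2722]
tool_rot: [0.752, 0.659, 0.001, 0.001]
force: [-0.1, 0.1, -0.4]
gripper_width: 0.005
grasp_force: 0.0
```

```bash
python3 - <<'E'
from h import *
C,im=snap("wrist","w2.png");print(C[1].round(3),w2c(manip.get_state()["tcp_pos"]));np.save("w2cam.npy",np.array([*C],dtype=object),allow_pickle=True)
for p in [(0,0,106),(28,0,128),(28,75,128),(28,-75,128),(86,75,128),(86,-75,128),(-82,-19,102),(-111,90,140),(-111,-90,140),(91,90,140),(91,-90,140)]: print(p,proj(C,c2w(p)).round())
E
```

```text
[0.562 0.004 0.452] [-17.7 -94.7 270.8]Traceback (most recent call last):
  File "<stdin>", line 2, in <module>
ValueError: could not broadcast input array from shape (3,3) into shape (3,)
```

View pics/w2.png

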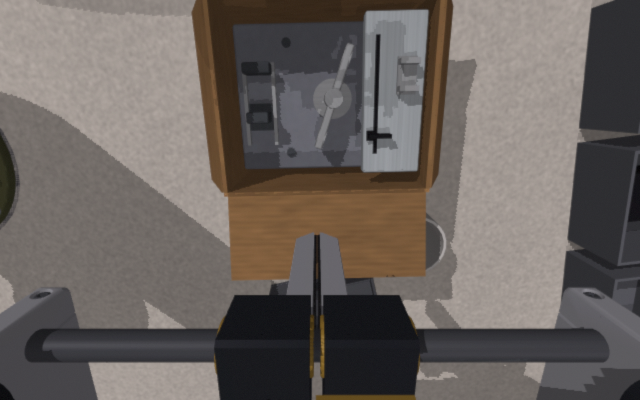

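The view is clear. The hub is at (335,98), the wing tips at (320,147) and (350,44), the pointer tip at about (391,136), the fork prongs at (409,61) and (409,89), the catch at (260,115) and its stop at (256,68).

```bash
python3 - <<'E'
from h import *
C=cam("wrist")
for n,u,v,z in [("hub",335,98,105),("wt-",320,147,104),("wt+",350,44,104),("ptr",391,136,130),("fork",409,75,142),("pr1",409,61,142),("pr2",409,89,142),("tab",260,112,102),("stop",256,66,90),("hoodA",363,11,128),("hoodB",363,170,128),("hoodC",428,11,128),("hoodD",421,171,128),("rimR-",227,191,140),("rimR+",437,190,140)]: print(n,w2c(onz(C,u,v,z/1000)))
im=cv2.imread("pics/w2.png");cv2.imwrite("pics/c3.png",cv2.resize(im[0:180,220:460],(800,600),interpolation=cv2.INTER_CUBIC))
E
```

```text
hub [ 1.00e-01 -4.50e+00  1.05e+02]
wt- [-15.3 -55.3 104. ]
wt+ [ 14.2  46.8 104. ]
ptr [ 55.2 -41.1 130. ]
fork [ 65.1  14.7 142. ]
pr1 [ 64.1  26.5 142. ]
pr2 [ 66.1   2.7 142. ]
tab [-79.1 -18.6 102. ]
stop [-83.   27.9  90. ]
hoodA [ 22.8  69.9 128. ]
hoodB [ 29. -76. 128.]
hoodC [ 81.5  69.9 128. ]
hoodD [ 89.2 -77.  128. ]
rimR- [-110.1  -95.2  140. ]
rimR+ [103.2 -94.2 140. ]
```

View pics/c3.png

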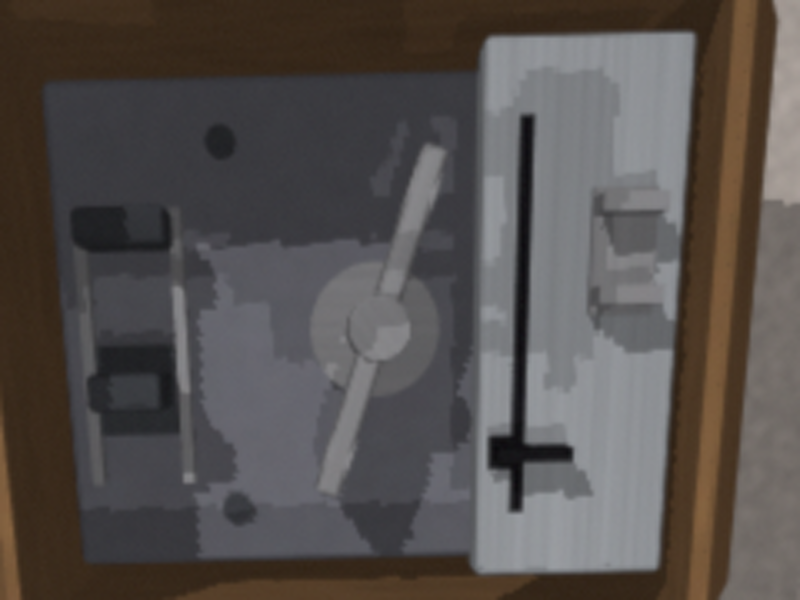

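```bash
python3 - <<'E'
from h import *
C=cam("wrist")
q=lambda u,v:(220+u*.3,v*.3)
for n,u,v,z in [("deck+",45,85,70),("deck-",85,562,70),("railT",178,207,72),("railB",189,478,72),("slotT",527,115,128),("slotB",516,510,128),("tabC",125,391,102),("stopC",122,228,100),("ptr",572,453,131),("pr1",632,200,142),("pr2",628,295,142)]: print(n,w2c(onz(C,*q(u,v),z/1000)))
d=manip.calibration("wrist");print(d)
E
```

```text
deck+ [-108.5   70.5   70. ]
deck- [-105.7  -85.9   70. ]
railT [-66.7  33.9  72. ]
railB [-66.3 -55.2  72. ]
slotT [ 37.5  50.7 128. ]
slotB [ 40.3 -58.4 128. ]
tabC [-82.1 -24.1 102. ]
stopC [-80.7  24.6 100. ]
ptr [ 55.5 -40.9 131. ]
pr1 [ 64.5  27.3 142. ]
pr2 [ 65.5   3.1 142. ]
{'camera_matrix': array([[316.21955352,   0.        , 316.59326253],
       [  0.        , 316.21955352, 199.35787445],
       [  0.        ,   0.        ,   1.        ]]), 'hand_eye': array([[-7.31362245e-04,  9.57842854e-01,  2.87291719e-01,
         8.36914812e-02],
       [ 9.99999495e-01,  8.98721438e-04, -4.50663990e-04,
        -1.76226268e-03],
       [-6.89860509e-04,  2.87291244e-01, -9.57843027e-01,
        -1.79440845e-01],
       [ 0.00000000e+00,  0.00000000e+00,  0.00000000e+00,
         1.00000000e+00]])}
```

```bash
sed -i 's/^O=.*/O=np.array([.5825,.006,0]);YAW=-.12/' h.py; cat >> h.py <<'E'
def T(): # tool axes in world
    s=manip.get_state();return np.array(s["tcp_pos"]),R.from_quat(s["tool_rot"]).as_matrix()
def units(ps): # carton mm waypoints -> tool units rows
    p,M=T();out=[]
    for q in ps:
        w=c2w(q);out.append((M.T@(w-p)/.04).round(2));p=w
    return out
def arc(r,a,b,n,z): return [(-r*np.sin(t),-r*np.cos(t),z) for t in np.linspace(a,b,n)]
E
python3 -c "
from h import *
print(w2c(manip.get_state()['tcp_pos']))
for u in units([(11,-37,272),(11,-37,86)]+arc(38.6,-.29,3.31,13,86)): print(*u)"
```

```text
[-18.9 -89.8 270.8]
1.33 0.73 -0.03
-0.0 -0.01 4.65
0.0 0.0 0.0
-0.04 -0.29 -0.0
0.04 -0.29 -0.0
0.13 -0.26 -0.0
0.2 -0.21 -0.0
0.25 -0.14 -0.0
0.28 -0.06 -0.0
0.29 0.02 0.0
0.27 0.11 0.0
0.22 0.18 0.0
0.16 0.24 0.0
0.08 0.28 0.0
-0.0 0.29 0.0
```

>>> {"name": "servo_tool", "arguments": {
  "targets": "0.67 0.37 0 0 0 0; 0.66 0.36 0 0 0 0; 0 0 0.7 0 0 0; 0 0 0.7 0 0 0; 0 0 0 0 0 0"
}}

```text
clock: 7.1
tcp_pos: [0.5868, -0.0339, 0.2082]
tool_rot: [0.753, 0.658, -0.003, -0.003]
force: [-0.2, -0.1, -0.5]
gripper_width: 0.003
grasp_force: 0.0
```

```bash
python3 -c "
from h import *
print(w2c(manip.get_state()['tcp_pos']))
for u in units([(11,-37,125),(11,-37,86)]): print(*u)"
```

```text
[  9.  -39.1 208.2]
0.05 0.07 2.08
0.0 0.01 0.97
```

>>> {"name": "servo_tool", "arguments": {
  "targets": "0.05 0.05 0.6 0 0 0; 0 0 0.6 0 0 0; 0 0 0.6 0 0 0; 0 0 0.2 0 0 0; 0 0 0 0 0 0"
}}

```text
clock: 7.52
tcp_pos: [0.5904, -0.0326, 0.1332]
tool_rot: [0.753, 0.658, -0.001, -0.001]
force: [-0.1, -0.6, -0.2]
gripper_width: 0.006
grasp_force: 0.0
```

```bash
python3 -c "
from h import *
s=manip.get_state();print(w2c(s['tcp_pos']),s['force'])
for u in units([(11,-37,86)]): print(*u)"
```

```text
[ 12.4 -37.4 133.2] [-0.10370966 -0.58470895 -0.20779887]
0.01 -0.03 1.18
```

>>> {"name": "servo_tool", "arguments": {
  "targets": "0 -0.03 0.4 0 0 0; 0 0 0.4 0 0 0; 0 0 0.35 0 0 0; 0 0 0 0 0 0"
}}

```text
clock: 7.85
tcp_pos: [0.5895, -0.0323, 0.0878]
tool_rot: [0.753, 0.658, -0.001, -0.001]
force: [-0.9, -0.5, -1.0]
gripper_width: 0.008
grasp_force: 0.0
```

```bash
python3 -c "
from h import *
s=manip.get_state();print(w2c(s['tcp_pos']),s['force'])
for u in units(arc(38.6,-.29,3.31,13,86)): print(*u)"
```

```text
[ 11.5 -37.1  87.8] [-0.89573262 -0.4784853  -1.0072094 ]
0.0 -0.01 0.04
-0.04 -0.28 0.0
0.04 -0.29 0.0
0.12 -0.26 0.0
0.2 -0.21 0.0
0.25 -0.14 0.0
0.28 -0.06 0.0
0.29 0.02 -0.0
0.27 0.11 -0.0
0.23 0.18 -0.0
0.16 0.24 -0.0
0.08 0.28 -0.0
-0.0 0.29 -0.0
```

Finger down behind the wing with no contact. First winding stroke:

>>> {"name": "servo_tool", "arguments": {
  "targets": "-0.04 -0.28 0 0 0 0; 0.04 -0.29 0 0 0 0; 0.12 -0.26 0 0 0 0; 0.2 -0.21 0 0 0 0"
}}

```text
clock: 8.18
tcp_pos: [0.552, -0.0148, 0.0913]
tool_rot: [0.753, 0.658, 0.002, 0.002]
force: [6.8, -5.1, -0.8]
gripper_width: 0.003
grasp_force: 3.2
```

```bash
python3 -c "
from h import *
s=manip.get_state();print(w2c(s['tcp_pos']),s['force'],np.round(arc(38.6,.91,.91,1,86)))"
```

```text
[-27.8 -24.3  91.3] [ 6.79276153 -5.09892386 -0.77153279] [[-30. -24.  86.]]
```

Contact force is 8 N, as expected. Completing the stroke.

>>> {"name": "servo_tool", "arguments": {
  "targets": "0.25 -0.14 0 0 0 0; 0.28 -0.06 0 0 0 0; 0.29 0.02 0 0 0 0; 0.27 0.11 0 0 0 0; 0.23 0.18 0 0 0 0"
}}

```text
clock: 8.6
tcp_pos: [0.5618, 0.037, 0.0906]
tool_rot: [0.753, 0.658, -0.001, 0.001]
force: [-7.0, -9.1, 0.3]
gripper_width: 0.001
grasp_force: 4.4
```

>>> {"name": "servo_tool", "arguments": {
  "targets": "0.16 0.24 0 0 0 0; 0.08 0.28 0 0 0 0; 0 0.29 0 0 0 0; 0 0 0 0 0 0"
}}

```text
clock: 8.93
tcp_pos: [0.5961, 0.0436, 0.0899]
tool_rot: [0.753, 0.658, 0.0, -0.001]
force: [-1.0, 5.3, -2.4]
gripper_width: 0.005
grasp_force: 2.1
```

```bash
python3 -c "
from h import *
s=manip.get_state();print(w2c(s['tcp_pos']),s['force'])
for u in units([(-8,38,87),(-8,38,160),(3,-37,160)]): print(*u)"
```

```text
[ 9.  39.  89.9] [-0.98722151  5.31882585 -2.36428895]
-0.03 -0.43 0.07
0.0 -0.0 -1.82
-1.87 0.3 -0.0
```

>>> {"name": "servo_tool", "arguments": {
  "targets": "0 -0.3 0 0 0 0; 0 -0.2 -0.5 0 0 0; 0 0 -1 0 0 0; -1 0 -1 0 0 0; -1 0 -1 0 0 0"
}}

```text
clock: 9.35
tcp_pos: [0.5676, -0.0125, 0.2117]
tool_rot: [0.752, 0.659, 0.001, 0.001]
force: [1.0, -0.4, 0.1]
gripper_width: 0.006
grasp_force: 0.0
```

>>> {"name": "servo_tool", "arguments": {
  "targets": "-1 0 -0.5 0 0 0; -0.6 0 0 0 0 0; 0 0 0 0 0 0"
}}

```text
clock: 9.6
tcp_pos: [0.5593, -0.0773, 0.2298]
tool_rot: [0.754, 0.657, 0.001, 0.002]
force: [-0.9, 0.1, -1.4]
gripper_width: 0.005
grasp_force: 0.0
```

```bash
cat > look.py <<'E'
import sys
from h import *
C,im=snap("wrist",sys.argv[1]);print(w2c(manip.get_state()["tcp_pos"]))
M=np.float32([[-125,-100],[105,-100],[105,100],[-125,100]])
# rectify carton area at z=105..130 plane: 3 px per mm
z=float(sys.argv[2]);src=np.float32([proj(C,c2w((x,y,z))) for x,y in M])
dst=np.float32([[0,600],[690,600],[690,0],[0,0]])
H=cv2.getPerspectiveTransform(src,dst)
cv2.imwrite("pics/r_"+sys.argv[1],cv2.warpPerspective(im,H,(690,600),flags=cv2.INTER_CUBIC))
E
python3 look.py w4.png 105
```

```text
[-13.3 -83.4 228.5]
```

View pics/r_w4.png

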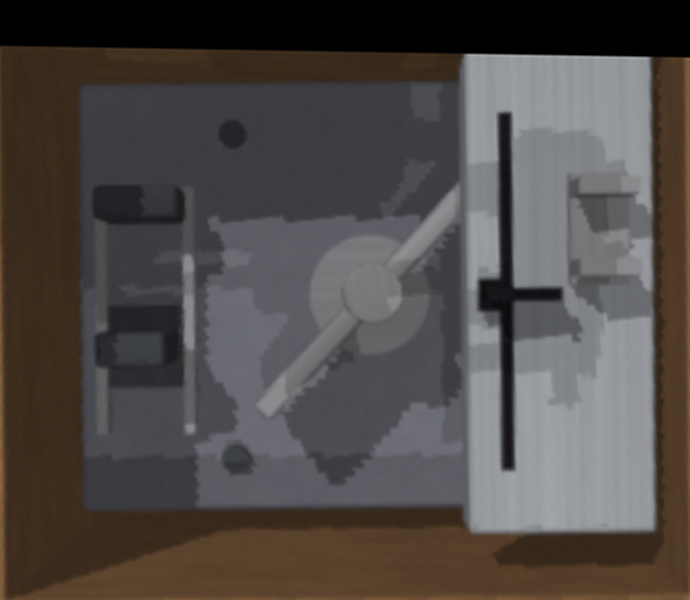

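Rectified view at 3 px/mm: the hub is at (372,293) and the wing tip at (268,410), so the key angle is about 3.87. The pointer is at (561,294) and the fork's prongs at v = 185 and 268.

```bash
python3 - <<'E'
from h import *
C=cam("wrist")
def at(u,v,z):
    a=onz(C,*proj(C,c2w((u/3-125,100-v/3,105))),z/1000);return w2c(a)
for n,u,v,z in [("hub",372,293,106),("wt",268,410,104),("ptr",561,294,131),("prT",605,183,142),("prB",605,269,142),("hoodT",462,56,128),("hoodB",470,530,128),("tab",138,348,102),("stop",138,203,100)]: print(n,at(u,v,z))
th=.727; r=38.6
print("start",w2c(manip.get_state()["tcp_pos"]))
E
```

```text
hub [ -1.    2.3 106. ]
wt [-35.7 -36.8 104. ]
ptr [ 55.5   1.9 131. ]
prT [ 65.6  34.3 142. ]
prB [ 65.6   9.1 142. ]
hoodT [ 25.7  75.2 128. ]
hoodB [ 28.2 -70.8 128. ]
tab [-79.6 -16.2 102. ]
stop [-80.1  32.9 100. ]
start [-13.3 -83.4 228.5]
```

```bash
python3 -c "
from h import *
for u in units([(-8,-43,228),(-8,-43,88)]+arc(43.7,.184,2.31,9,88)): print(*u)"
```

```text
1.01 0.12 0.01
0.0 -0.01 3.5
0.0 0.0 0.0
0.09 -0.28 -0.0
0.16 -0.24 -0.0
0.21 -0.2 -0.0
0.26 -0.13 -0.0
0.28 -0.06 -0.0
0.29 0.02 -0.0
0.27 0.09 0.0
0.24 0.16 0.0
```

>>> {"name": "servo_tool", "arguments": {
  "targets": "0.5 0.06 0 0 0 0; 0.5 0.06 0 0 0 0; 0 0 0.7 0 0 0; 0 0 0.7 0 0 0; 0 0 0.7 0 0 0"
}}

```text
clock: 10.07
tcp_pos: [0.5697, -0.0328, 0.1421]
tool_rot: [0.752, 0.659, 0.001, 0.001]
force: [0.6, 0.3, -0.1]
gripper_width: 0.002
grasp_force: 0.0
```

>>> {"name": "servo_tool", "arguments": {
  "targets": "0 0 0.4 0 0 0; 0 0 0 0 0 0"
}}

```text
clock: 10.23
tcp_pos: [0.568, -0.033, 0.1232]
tool_rot: [0.753, 0.659, -0.002, -0.002]
force: [-0.8, -0.3, -1.2]
gripper_width: 0.009
grasp_force: 0.0
```

```bash
python3 -c "
from h import *
s=manip.get_state();print(w2c(s['tcp_pos']),s['force'])
for u in units([(-8,-43,88)]): print(*u)"
```

```text
[ -9.7 -40.5 123.2] [-0.7778355  -0.3169593  -1.17642229]
-0.06 0.05 0.88
```

>>> {"name": "servo_tool", "arguments": {
  "targets": "-0.06 0.05 0.3 0 0 0; 0 0 0.3 0 0 0; 0 0 0.28 0 0 0; 0 0 0 0 0 0"
}}

```text
clock: 10.57
tcp_pos: [0.5702, -0.0367, 0.0886]
tool_rot: [0.753, 0.658, -0.001, -0.001]
force: [-0.1, 0.4, -0.6]
gripper_width: 0.01
grasp_force: 0.0
```

>>> {"name": "servo_tool", "arguments": {
  "targets": "0.09 -0.28 0 0 0 0; 0.16 -0.24 0 0 0 0; 0.21 -0.2 0 0 0 0; 0.26 -0.13 0 0 0 0"
}}

```text
clock: 10.9
tcp_pos: [0.5418, -0.0045, 0.0916]
tool_rot: [0.753, 0.658, 0.001, 0.002]
force: [4.8, -5.8, 0.2]
gripper_width: 0.004
grasp_force: 3.3
```

>>> {"name": "servo_tool", "arguments": {
  "targets": "0.28 -0.06 0 0 0 0; 0.29 0.02 0 0 0 0; 0.27 0.09 0 0 0 0; 0 0 0 0 0 0"
}}

```text
clock: 11.23
tcp_pos: [0.5477, 0.0298, 0.0911]
tool_rot: [0.753, 0.658, -0.0, 0.0]
force: [-3.4, -0.3, 0.7]
gripper_width: 0.006
grasp_force: 1.5
```

```bash
python3 -c "
from h import *
s=manip.get_state();print(w2c(s['tcp_pos']),s['force'])
for u in units(arc(43.7,2.31,2.31,1,88)): print(*u)"
```

```text
[-37.4  19.5  91.1] [-3.38189511 -0.29445161  0.72804221]
0.25 0.12 0.08
```

>>> {"name": "servo_tool", "arguments": {
  "targets": "0.13 0.06 0 0 0 0; 0.13 0.07 0 0 0 0; 0 0 0 0 0 0; -0.25 -0.12 0 0 0 0; 0 0 -0.8 0 0 0"
}}

```text
clock: 11.65
tcp_pos: [0.5449, 0.0285, 0.1182]
tool_rot: [0.753, 0.658, -0.003, -0.003]
force: [-0.3, -0.4, -0.8]
gripper_width: 0.005
grasp_force: 0.0
```

>>> {"name": "servo_tool", "arguments": {
  "targets": "0 0 -1 0 0 0; -0.9 0.1 -0.6 0 0 0; -1 0.1 -0.6 0 0 0; -0.8 0.1 -0.3 0 0 0; 0 0 0 0 0 0"
}}

```text
clock: 12.07
tcp_pos: [0.546, -0.0782, 0.2224]
tool_rot: [0.754, 0.657, 0.001, 0.002]
force: [0.6, 0.1, 0.1]
gripper_width: 0.005
grasp_force: 0.0
```

```bash
python3 look.py w5.png 105
```

```text
[-26.8 -85.8 220.6]
```

View pics/r_w5.png

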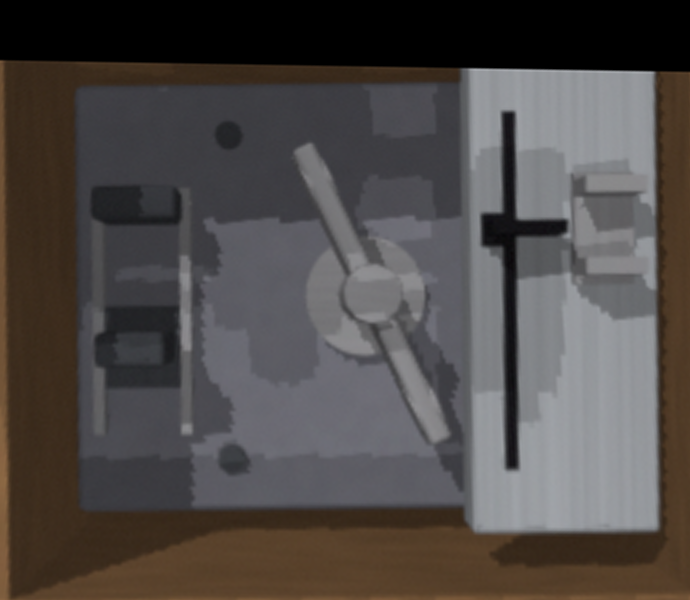

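The pointer tip (567,227) stands midway between the prongs (v 183 and 265), so the key is wound. Next is the catch at (138,350).

```bash
python3 -c "
from h import *
for u in units([(-82,-44,221),(-82,-44,120),(-82,-44,88),(-82,-30,88),(-82,9,88)]): print(*u)"
```

```text
1.02 -1.4 -0.01
0.0 -0.01 2.52
0.0 -0.0 0.8
0.35 -0.01 -0.0
0.97 -0.02 -0.0
```

>>> {"name": "servo_tool", "arguments": {
  "targets": "0.5 -0.7 0 0 0 0; 0.55 -0.68 0 0 0 0; 0 0 0.7 0 0 0; 0 0 0.7 0 0 0; 0 0 0 0 0 0"
}}

```text
clock: 12.53
tcp_pos: [0.494, -0.0231, 0.1586]
tool_rot: [0.752, 0.659, -0.002, -0.003]
force: [-0.9, 0.6, -1.7]
gripper_width: 0.003
grasp_force: 0.0
```

```bash
python3 -c "
from h import *
s=manip.get_state();print(w2c(s['tcp_pos']),s['force'])
for u in units([(-82,-44,120),(-82,-44,88),(-82,-30,88),(-82,9,88)]): print(*u)"
```

```text
[-84.4 -39.5 158.6] [-0.90208616  0.59523712 -1.68501336]
-0.11 0.07 0.96
-0.0 0.01 0.8
0.35 -0.0 0.0
0.97 -0.01 0.0
```

>>> {"name": "servo_tool", "arguments": {
  "targets": "-0.1 0.06 0.5 0 0 0; 0 0 0.45 0 0 0; 0 0 0.4 0 0 0; 0 0 0.35 0 0 0; 0 0 0 0 0 0"
}}

```text
clock: 12.95
tcp_pos: [0.4975, -0.0282, 0.0935]
tool_rot: [0.753, 0.658, -0.001, -0.001]
force: [-1.2, 0.2, -0.6]
gripper_width: 0.005
grasp_force: 0.0
```

```bash
python3 -c "
from h import *
s=manip.get_state();print(w2c(s['tcp_pos']),s['force'])
for u in units([(-82,-30,88),(-82,9,88)]): print(*u)"
```

```text
[-80.3 -44.1  93.5] [-1.23410922  0.21673671 -0.57835169]
0.35 -0.05 0.14
0.97 -0.01 0.0
```

>>> {"name": "servo_tool", "arguments": {
  "targets": "0.25 -0.04 0.1 0 0 0; 0.25 0 0 0 0 0; 0.25 0 0 0 0 0; 0.25 0 0 0 0 0; 0.2 0 0 0 0 0"
}}

```text
clock: 13.37
tcp_pos: [0.5035, 0.0207, 0.0917]
tool_rot: [0.753, 0.658, 0.0, 0.0]
force: [-1.9, -2.5, 1.1]
gripper_width: 0.003
grasp_force: 1.3
```

>>> {"name": "servo_tool", "arguments": {
  "targets": "0.1 0 0 0 0 0; 0 0 0 0 0 0; 0 0 0 0 0 0"
}}

```text
clock: 13.62
tcp_pos: [0.5039, 0.0229, 0.0916]
tool_rot: [0.753, 0.658, -0.001, 0.001]
force: [-4.2, -9.3, 6.3]
gripper_width: 0.008
grasp_force: 5.2
```

```bash
python3 -c "
from h import *
s=manip.get_state();print(w2c(s['tcp_pos']),s['force'])"
```

```text
[-80.1   7.3  91.6] [-4.15543981 -9.31237864  6.34699699]
```

The force rose to 9 N at exactly the predicted stop. Backing off to verify.

>>> {"name": "servo_tool", "arguments": {
  "targets": "-0.3 0 0 0 0 0; -0.2 0 -0.5 0 0 0; 0 0 -1 0 0 0; -0.6 0.6 -0.8 0 0 0; -0.6 0.6 -0.8 0 0 0"
}}

```text
clock: 14.03
tcp_pos: [0.5383, -0.0449, 0.2107]
tool_rot: [0.752, 0.659, 0.001, 0.001]
force: [0.7, 0.4, -0.5]
gripper_width: 0.004
grasp_force: 0.0
```

>>> {"name": "servo_tool", "arguments": {
  "targets": "-0.6 0.2 -0.5 0 0 0; 0 0 0 0 0 0; 0 0 0 0 0 0"
}}

```text
clock: 14.28
tcp_pos: [0.543, -0.0705, 0.2287]
tool_rot: [0.753, 0.658, 0.001, 0.001]
force: [0.0, -0.1, -1.4]
gripper_width: 0.007
grasp_force: 0.0
```

```bash
python3 look.py w6.png 105; python3 -c "
import cv2,numpy as np
from h import *
snap('side','s9.png')
a=cv2.imread('pics/r_w6.png');b=cv2.imread('pics/s9.png')[130:290,240:420]
cv2.imwrite('pics/c9.png',np.hstack([cv2.resize(a,(460,400)),cv2.resize(b,(340,400))]))"
```

```text
[-30.8 -79.8 227.6]
```

View pics/c9.png

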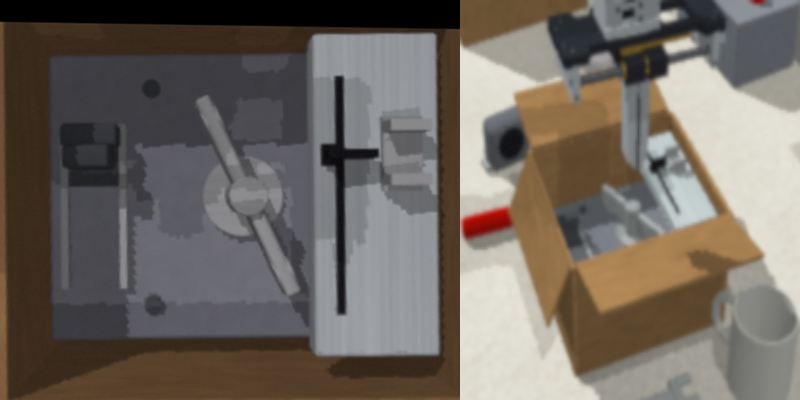

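The catch (92,155) is against its stop, the pointer (v 153) is midway between the prongs (v 124 and 182), both flaps are folded out and the arm is clear.

```bash
python3 -c "
from cell import manip
print(manip.job_done())"
```

```text
the job is handed in; nothing more can be done
None
```

The job is handed in at about 14 s of the 61 s allowed: in the last pictures both flaps were folded outward, the pointer stood midway between the fork's prongs, the catch was against its stop and the arm was clear. The hand-in call returned no verdict.

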